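# Set up the folding pipette stand

### The arm

A 7-joint arm with a two-finger parallel gripper is mounted at the origin on the work surface. World frame = base frame: x ahead of the robot, y to its left, z up, the work surface at z = 0. Lengths are in m, angles in rad, forces in N, time in s.
With the tool pointing down it reaches from about 0.4 to 0.85 m from the base axis. Payload 10.4 kg.
Tool frame: the origin (TCP) lies midway between the tips of the shut fingers; the grasp point (between the pads) lies 19 mm behind it (r.grasp_offset is the distance from the TCP to the grasp point, in m); z points along the fingers, y is the line along which they close (so a half turn about z gives the same grasp; the last joint's range is limited). The gripper opens to 87 mm and grips with 3 to 60 N. Pads are 19 mm wide; open, the fingers measure 117 mm over their backs; the gripper's body (75 mm by 190 mm) begins 51 mm behind the grasp point.
Start: joints at [1.163, 0.332, -0.065, 1.46, 0.022, 1.35, -0.088], TCP at [0.235, -0.579, 0.223] pointing down, gripper open.
Joint ranges: [-2.6, 2.6], [-0.5, 2.12], [-1.47, 1.34], [0.16, 2.42], [-1.27, 4.41], [0.06, 2.06], [-2.6, 2.6]. Speed limits (rad/s): [2.22, 2.22, 2.79, 2.79, 3.14, 3.14, 3.14].

### API

Orientations are given as a unit quaternion [x, y, z, w].
In Python, from bench import r gives the robot as it stands.
- The arm moves only by the tool drive_tool, never from a script. Its argument "moves" is a list that holds one entry, the list of rows, each a list of 7 numbers: the shift along the tool's x, y, z in m, then the turn, a rotation vector about the tool's x, y, z in rad, then the opening, from 0 (shut) to 1 (fully open). In form: [[[tx, ty, tz, ax, ay, az, jaw], ...]]. A call has 1 to 10 rows; each row shifts and turns the commanded pose from where the row before left it, along the tool's axes as they then stand; what a row does not reach is not made up. A row lasts 1/10 s, in which the tool goes at most 50 mm and 8.59 degrees, less where a joint would pass 70% of its speed; a pose out of reach is approached as far as the arm can. A call is refused whole if a number of a shift passes 0.05 or a number of a turn 0.15, either way. A call with a gripper value outside its range is refused whole. The fingers move at their own pace and stop on an object; "squeeze" is the grip in N (left out, the last holds). Time passes only in rows, so rows that do not move let the fingers close. It gives the time, the measured TCP pose, the force, the opening and the grip force at its end, in the units of the state.
- r.read_state(): the state, without advancing time (a new reading comes with each control period).
- r.camera(name): name is "scene" or "top" or "wrist"; returns the picture (400x640x3 uint8, red, green, blue); there is no depth.
- r.camera_info(name): a dict with "mtx" (3x3 intrinsics, pixels), "rvec" (rotation vector, rad) and "tvec" (3), from world to camera coordinates, as OpenCV has them; the wrist camera has in their place "T_tool_cam" (4x4, takes a point from camera to tool coordinates, whose origin is the TCP and whose axes are the flange's). Camera axes: x right, y down, z forward; pixel columns grow to the right and rows downward; lengths in m; the calibration is good to about 2 mm. A picture is of the moment at which its call begins: read the wrist's pose just before it. camera_info takes no time and is no camera call.
- r.close_job(): hands the job in; it is judged then, once.
Trained networks look in the newest picture that a camera, given by its name, has taken for a name from the list of things; names that differ only in an ending like _2 or _b are one class to them, and where a whole thing is asked for, a point or a joint stands for the part that bears it (a point fixed in the world has none). Each returns a list of dicts, best first, with "conf" (0 to 1); they miss things now and then, are a little off and sometimes report something else, mostly with a low value. They report only what shows in the picture. A call takes as long as a camera call.
- r.find_in(camera, query): "bbox" ([left, top, right, bottom] in pixels, round what is visible of it).
- r.place_of(camera, query): "at" ([column, row] in pixels: a listed point, or the origin of a listed thing).
The state is a dict: "time": time; "joint_positions": joint angles; "joint_vel": joint speeds; "joint_torque": joint torques, N m; "ee_pos": TCP position; "eef_rot": TCP orientation; "ft_force": force on the tool from outside, world axes, zero at the start; "torque": the same for the moment, N m; "width": finger opening in m; "grip_force": force on a finger pad.
Only numpy, scipy, OpenCV 4.12 (cv2) and the standard library are available. Lean on these libraries where they do the work, as an engineer would, in place of code of your own. Each camera call takes 0.05 s, during which the arm holds its last target. There are 200 camera calls.

### The job

The folding pipette stand leans forward on its hub with its back leg still folded up. With the frame left leaning, flip the leg backwards over its centre until it snaps down against its stop, then raise the frame until it stands upright and keep holding it there with the gripper at its top bar, so that it cannot tip forward again: the job finishes while still holding it. Leave the other things on the bench where they are.

Things in the scene. Friction and masses are not known exactly. Their poses are not given: they have to be found in the camera images.
- stand_base: Fixed foot of the stand: grey plate 270 (its x) x 180 x 12 mm, with two aluminium hub cheeks, 92 mm high, 80 mm either side of the middle. Origin on the bench straight below the hub axis, midway between the cheeks; the plate spans x -125 to +145 mm. x points to the stand's back, away from the robot; y runs along the hub axis; z up.
- frame: Tilting frame: upside-down U of 14 mm round bar, 130 mm wide, two pipettes fixed to its front (-x). Origin on the hub axis, 41 mm above the bench; z runs up the frame, y along the hub axis, x to the back. It turns only about y: z leans 0.5 rad towards -x at the start (on its front stop), vertical = upright. Hub spring and weight always pull it forward, about 2 to 5 N at the top bar.
- top_bar (a point): Middle of the frame's top bar: bare steel, 14 mm round, along y, free for 50 mm either side of this point, 240 mm from the hub axis; the point is on its centre line, axes as the frame. The pipettes end 40 mm below it. It can turn between the fingers. With the leg down, the leg's foot meets the plate just as the frame comes upright; without it the frame can go 0.3 rad past upright.
- leg_pivot (a point): Point on the leg's pivot axis (along y) in the middle of the frame's width, 80 mm up the frame from the hub axis; axes as the frame.
- leg_foot (a point): Grip point on the centre line of the leg's foot, a black rubber round bar 14 mm thick, 80 mm long, along y, carried 145 mm from the pivot axis by one thin rod at its -y end. Free for 30 mm to +y and 40 mm to -y of this point, which is 10 mm to +y of mid-width. At the start it is up behind the top bar, 105 mm from it and level with it; flipped, it hangs behind the frame.
- leg (a joint): Angle of the back leg, rad: 0 folded up (leg 0.7 rad to the back of the frame's z axis), growing as the foot swings backwards and down on its 145 mm arc, 1.65 at the down stop. An over-centre spring drives it back to 0 below about 0.6 and on to 1.65 above (about 1.5 N at the foot to start it, 2.5 N at the down stop).
- tube_rack: Bystander, leave alone: white foam block 150 x 75 x 32 mm carrying ten sample tubes, 97 mm tall in all, beside the stand. Origin at the centre of its underside.
- timer: Bystander, leave alone: red desk timer, 90 x 65 x 26 mm, beside the stand. Origin at the centre of its underside.
- marker: Bystander, leave alone: white marker pen with a red cap, 140 mm long, 14 mm high, beside the stand. Origin at the centre of its underside.
- carton_a: Bystander, leave alone: yellow reagent carton 85 x 60 x 62 mm, behind the tube rack. Origin at the centre of its underside.
- carton_b: Bystander, leave alone: yellow reagent carton 85 x 60 x 62 mm, out to the side. Origin at the centre of its underside.
- beaker: Bystander, leave alone: small glass beaker, 68 mm across, 85 mm tall. Origin at the centre of its underside.
- loose_pipette: Bystander, leave alone: single white pipette lying on the bench, about 220 mm long, 22 mm high. Origin at the centre of its underside.

How it is judged:
On the way:
1. the leg is flipped over its centre and down against its stop (joint above 1.5 rad) while the frame still leans (more than 0.25 rad) (value of joint leg above 1.5 rad and angle between frame's own z axis and vertical above 0.25 rad), for 0.2 s.
At the end, for the whole second after the job is handed in: The leg is down (joint above 1.45 rad), the frame stands within 0.07 rad of vertical and still, and the gripper's fingers are holding it at its top bar (more than 1 N of contact, the grasp point within 60 mm of the bar's middle) (value of joint leg above 1.45 rad and angle between frame's own z axis and vertical below 0.07 rad and angular speed of frame below 0.1 rad/s and contact force between the fingers and frame above 1 N and distance between the grasp point and top_bar below 0.06 m); the arm keeps its last pose, push and grip.
It fails at once if another thing on the bench is pushed more than 30 mm (distance of any of tube_rack, timer, marker, carton_a, carton_b, beaker, loose_pipette from where it was at the start of the episode above 0.03 m).
It also fails if it takes over 42 s, if anything falls off the work surface, if the arm or the gripper's body presses on something with over 40 N, if the wrist force passes 120 N, or if a joint passes its speed limit or range.

## Working session

There is one attempt and no reset: what is moved stays moved. The work goes in short steps, Python scripts to look and compute and a tool call to move; the robot and the scene stay as the last step left them, time stands still between calls to the robot, and variables do not carry over. Pictures are saved under pics/ and viewed, at most 10 in all, crops included, and the job is handed in when it is done.

Besides the shell and the picture viewer there is one more tool, called as name(argument=value, ...), one argument or row to a line, values as JSON. drive_tool: Moves the arm, as the interface text tells. Its arguments: {"type":"object","properties":{"moves":{"type":"array"},"squeeze":{"type":"number"}},"required":["moves"]}

```bash
ls; mkdir -p pics; cat > h.py <<'E'
import numpy as np, cv2
from scipy.spatial.transform import Rotation as R
from scipy.optimize import least_squares
from bench import r
def cam(n):
    i=r.camera_info(n); return np.array(i["mtx"],float),np.array(i["rvec"],float),np.array(i["tvec"],float)
def proj(n,P):
    K,a,t=cam(n); return cv2.projectPoints(np.atleast_2d(P).astype(float),a,t,K,None)[0][:,0]
def tri(obs):
    # obs {cam:(u,v)}
    Ps=[];us=[]
    for n,u in obs.items():
        K,a,t=cam(n); Ps.append(K@np.c_[cv2.Rodrigues(a)[0],t]); us.append(np.array(u,float).reshape(2,1))
    X=cv2.triangulatePoints(Ps[0],Ps[1],us[0],us[1]); return (X[:3]/X[3]).ravel()
E
python3 - <<'E'
from h import *
for n in("scene","top"):
    im=r.camera(n); cv2.imwrite(f"pics/{n}0.png",im[:,:,::-1])
obs={}
for q in("stand_base","frame","top_bar","leg_pivot","leg_foot"):
    for n in("scene","top"):
        d=r.place_of(n,q); print(q,n,[(np.round(x["at"],1).tolist(),round(x["conf"],2)) for x in d[:3]])
        if d: obs.setdefault(q,{})[n]=d[0]["at"]
for q,o in obs.items():
    if len(o)==2: 
        X=tri(o); print(q,X.round(4),[(proj(n,X)[0]-o[n]).round(1) for n in o])
for q in("tube_rack","timer","marker","carton_a","beaker","loose_pipette"):
    d=r.place_of("top",q); print(q,[(np.round(x["at"],1).tolist(),round(x["conf"],2)) for x in d[:3]])
for n in("scene","top"):
    K,a,t=cam(n); print(n,(-cv2.Rodrigues(a)[0].T@t).round(3))
print(r.read_state()); print(r.camera_info("wrist"))
E
```

```text
pics
stand_base scene [([331.1, 220.9], 0.6)]
stand_base top [([291.9, 210.5], 0.58)]
frame scene [([331.1, 213.3], 0.89), ([335.5, 157.5], 0.7)]
frame top [([291.6, 210.4], 0.95)]
top_bar scene [([313.6, 149.8], 0.81)]
top_bar top [([277.8, 234.3], 0.85), ([293.0, 212.2], 0.53)]
leg_pivot scene [([321.7, 190.7], 0.67)]
leg_pivot top [([288.3, 217.7], 0.86)]
leg_foot scene [([335.6, 158.4], 0.69)]
leg_foot top [([286.4, 206.5], 0.53)]
stand_base [0.5604 0.1427 0.0069] [array([ 0.8, -0.1]), array([0.2, 0.4])]
frame [0.5583 0.1418 0.0412] [array([ 0.5, -0.1]), array([0.2, 0.3])]
top_bar [0.4495 0.1834 0.2511] [array([-1.9,  0.2]), array([-0.6, -1.1])]
leg_pivot [0.5176 0.1483 0.1224] [array([ 1.5, -0.1]), array([0.5, 0.7])]
leg_foot [0.5571 0.1476 0.2619] [array([-1. ,  0.1]), array([-0.3, -0.5])]
tube_rack [([249.7, 199.3], 0.61)]
timer [([324.5, 254.1], 0.67)]
marker [([328.8, 212.5], 0.65), ([288.3, 218.0], 0.43), ([450.9, 201.4], 0.2)]
carton_a [([455.7, 245.6], 0.89), ([261.4, 167.9], 0.56)]
beaker [([293.2, 206.0], 0.63), ([191.7, 224.4], 0.56)]
loose_pipette [([447.2, 201.9], 0.
[... 602 characters left out ...]
4526367e-05]), 'ft_force': array([-0.60911523, -0.28027938, -0.21310663]), 'torque': array([-0.02434109, -0.05064731,  0.03007447]), 'grip_force': 0.0, 'width': 0.08700836689720132}
{'mtx': array([[340.95539039,   0.        , 318.31660513],
       [  0.        , 340.95539039, 200.54428807],
       [  0.        ,   0.        ,   1.        ]]), 'T_tool_cam': array([[-3.34997493e-04, -9.58568878e-01, -2.84860656e-01,
         7.86896646e-02],
       [ 9.99999041e-01, -7.03874876e-04,  1.19256686e-03,
         1.41285455e-03],
       [-1.34366374e-03, -2.84859983e-01,  9.58568195e-01,
        -1.61535066e-01],
       [ 0.00000000e+00,  0.00000000e+00,  0.00000000e+00,
         1.00000000e+00]])}
```

```bash
cat >> h.py <<'E'
def local(th,leg):
    "points in stand frame; th=lean to -x"
    s,c=np.sin(th),np.cos(th); a=-th+0.7+leg
    piv=np.array([-.08*s,0,.041+.08*c])
    return dict(stand_base=np.zeros(3),frame=np.array([0,0,.041]),top_bar=np.array([-.24*s,0,.041+.24*c]),leg_pivot=piv,leg_foot=piv+[.145*np.sin(a),.01,.145*np.cos(a)])
def world(p,P): 
    x,y,w=p; return R.from_euler('z',w).apply(P)+[x,y,0]
E
python3 - <<'E'
from h import *
obs={"stand_base":([331.1,220.9],[291.9,210.5]),"frame":([331.1,213.3],[291.6,210.4]),"top_bar":([313.6,149.8],[277.8,234.3]),"leg_pivot":([321.7,190.7],[288.3,217.7]),"leg_foot":([335.6,158.4],[286.4,206.5])}
L=local(.5,0)
def f(p):
    return np.concatenate([(proj(n,world(p,L[q]))[0]-obs[q][i]) for q in obs for i,n in enumerate(("scene","top"))])
s=least_squares(f,[.56,.142,-.35],loss='soft_l1'); print(s.x,f(s.x).round(1))
for q in L: print(q,world(s.x,L[q]).round(4))
for n in("scene","top"):
    im=cv2.imread(f"pics/{n}0.png"); 
    c=proj(n,world(s.x,L["leg_pivot"]))[0].astype(int); x0,y0=max(c[0]-130,0),max(c[1]-100,0)
    im=cv2.resize(im[y0:y0+200,x0:x0+260],None,fx=3,fy=3,interpolation=cv2.INTER_CUBIC)
    for q in L:
        u=(proj(n,world(s.x,L[q]))[0]-[x0,y0])*3; cv2.circle(im,tuple(u.astype(int).tolist()),4,(255,0,255),1)
    cv2.imwrite(f"pics/{n}0c.png",im); print(n,x0,y0)
E
```

```text
[ 0.558185    0.14214444 -0.35563187] [ 0.1  1.3  0.5  1.   0.5 -0.1  0.1  0.3 -1.9  0.2 -0.4 -1.3  3.4  1.9
 -1.  -0.1 -1.3  1.2 -1.9  0.8]
stand_base [0.5582 0.1421 0.    ]
frame [0.5582 0.1421 0.041 ]
top_bar [0.4503 0.1822 0.2516]
leg_pivot [0.5222 0.1555 0.1112]
leg_foot [0.5527 0.1548 0.2533]
scene 195 92
top 157 117
```

View pics/scene0c.png

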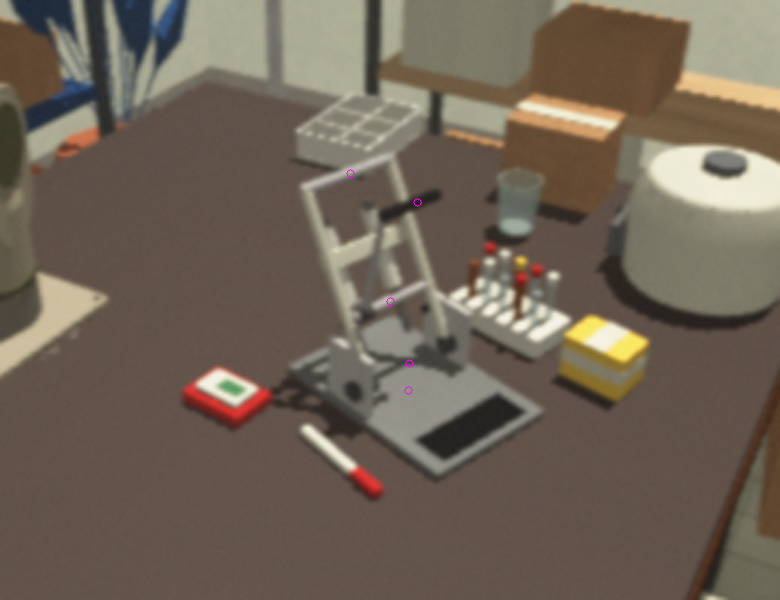

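View pics/top0.png

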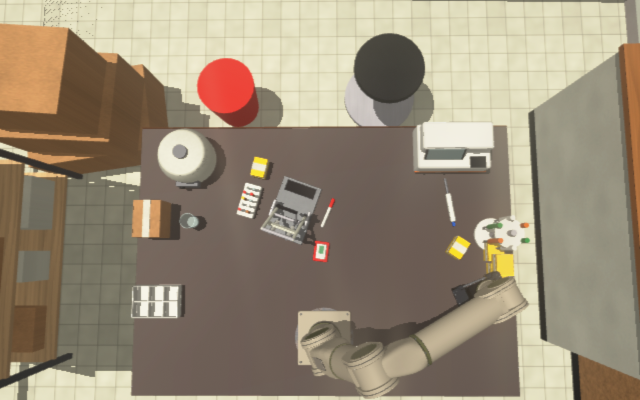

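The overlay matches the scene: the top bar is at about (350,172) in the crop and the foot at about (418,202). The tube rack and marker are beside the plate and clear of it. Next I'll plan the approach, with shut fingers coming down between the top bar and the foot.

```bash
cat >> h.py <<'E'
POSE=[0.5582,0.1421,-0.3556]
def plan(wps,jaw,step=.048,turn=.13,P=None,yaw=None):
    "wps: (world xyz, angle of tool y in world) ; tool pointing down; prints rows"
    s=r.read_state(); M=R.from_quat(s["eef_rot"]); p=np.array(s["ee_pos"]) 
    rows=[]
    for X,a in wps:
        y=np.array([np.cos(a),np.sin(a),0]);z=np.array([0,0,-1.]);G=R.from_matrix(np.c_[np.cross(y,z),y,z])
        rv=(M.inv()*G).as_rotvec(); d=np.array(X)-p
        n=max(1,int(np.ceil(max(np.linalg.norm(d)/step,np.linalg.norm(rv)/turn))))
        for i in range(n):
            t=M.inv().apply(d/n); q=rv/n; M=M*R.from_rotvec(q); p=p+d/n
            rows.append([round(float(v),4) for v in [*t,*q,jaw]])
    for i in range(0,len(rows),10): print(rows[i:i+10])
E
python3 - <<'E'
from h import *
a=POSE[2]; T=world(POSE,np.array([-.062,.01,.335])); print(T)
plan([([.3,-.5,.33],-1.05),([.48,-.2,.36],-.6),(T,a)],0)
E
```

```text
[0.50356039 0.17305986 0.335     ]
[[0.0226, -0.0122, -0.0269, 0.0, 0.0, -0.034, 0.0], [0.023, -0.0115, -0.0269, 0.0, 0.0, -0.034, 0.0], [0.0234, -0.0107, -0.0269, 0.0, 0.0, -0.034, 0.0], [0.0237, -0.0099, -0.0269, 0.0, 0.0, -0.034, 0.0], [0.0382, -0.0213, -0.0038, -0.0, -0.0, -0.0562, 0.0], [0.0393, -0.0192, -0.0038, -0.0, -0.0, -0.0562, 0.0], [0.0403, -0.0169, -0.0038, -0.0, -0.0, -0.0562, 0.0], [0.0412, -0.0146, -0.0038, -0.0, -0.0, -0.0562, 0.0], [0.042, -0.0123, -0.0038, -0.0, -0.0, -0.0562, 0.0], [0.0426, -0.0099, -0.0038, -0.0, -0.0, -0.0562, 0.0]]
[[0.0431, -0.0075, -0.0038, -0.0, -0.0, -0.0562, 0.0], [0.0434, -0.0051, -0.0038, -0.0, -0.0, -0.0562, 0.0], [0.0402, -0.0239, 0.0031, -0.0, 0.0, -0.0305, 0.0], [0.0409, -0.0227, 0.0031, -0.0, 0.0, -0.0305, 0.0], [0.0415, -0.0214, 0.0031, -0.0, 0.0, -0.0305, 0.0], [0.0422, -0.0201, 0.0031, -0.0, 0.0, -0.0305, 0.0], [0.0428, -0.0188, 0.0031, -0.0, 0.0, -0.0305, 0.0], [0.0433, -0.0175, 0.0031, -0.0, 0.0, -0.0305, 0.0], [0.0438, -0.0162, 0.0031, -0.0, 0.0, -0.0305, 0.0], [0.0443, -0.0148, 0.0031, -0.0, 0.0, -0.0305, 0.0]]
```

drive_tool(
  moves=[
    [[0.023,-0.012,-0.027,0,0,-0.034,0],[0.023,-0.0115,-0.027,0,0,-0.034,0],[0.0235,-0.0105,-0.027,0,0,-0.034,0],[0.0235,-0.01,-0.027,0,0,-0.034,0],[0.038,-0.021,-0.004,0,0,-0.056,0],[0.039,-0.019,-0.004,0,0,-0.056,0],[0.04,-0.017,-0.004,0,0,-0.056,0],[0.041,-0.0145,-0.004,0,0,-0.056,0],[0.042,-0.012,-0.004,0,0,-0.056,0],[0.0425,-0.01,-0.004,0,0,-0.056,0]],
  ],
)

```text
time: 1.9
ee_pos: [0.4356, -0.2748, 0.355]
eef_rot: [0.909, 0.416, 0.0, 0.0]
ft_force: [1.4, -0.3, 0.2]
width: 0.0149
grip_force: 0.0
```

drive_tool(
  moves=[
    [[0.043,-0.0075,-0.004,0,0,-0.056,0],[0.0435,-0.005,-0.004,0,0,-0.056,0],[0.04,-0.024,0.003,0,0,-0.03,0],[0.041,-0.0225,0.003,0,0,-0.03,0],[0.0415,-0.0215,0.003,0,0,-0.03,0],[0.042,-0.02,0.003,0,0,-0.03,0],[0.043,-0.019,0.003,0,0,-0.03,0],[0.0435,-0.0175,0.003,0,0,-0.03,0],[0.044,-0.016,0.003,0,0,-0.03,0],[0.0445,-0.015,0.003,0,0,-0.03,0]],
  ],
)

```text
time: 2.9
ee_pos: [0.5052, 0.1736, 0.3388]
eef_rot: [0.823, 0.568, 0.0, 0.0]
ft_force: [0.3, -0.4, 0.3]
width: 0.0003
grip_force: 0.0
```

```bash
python3 - <<'E'
from h import *
s=r.read_state(); print(s["time"],s["ee_pos"],s["width"])
im=r.camera("wrist"); 
i=r.camera_info("wrist"); TT=np.eye(4); TT[:3,:3]=R.from_quat(s["eef_rot"]).as_matrix(); TT[:3,3]=s["ee_pos"]
C=np.linalg.inv(TT@i["T_tool_cam"])
im=im[:,:,::-1].copy()
for q,P in local(.5,0).items():
    X=C@np.r_[world(POSE,P),1]; u=i["mtx"]@X[:3]; u=u[:2]/u[2]; d=r.place_of("wrist",q) ; print(q,u.round(),[(np.round(k["at"]),round(k["conf"],2)) for k in d[:2]])
    if X[2]>0.02: cv2.circle(im,tuple(u.astype(int).tolist()),5,(255,0,255),1)
cv2.imwrite("pics/w1.png",im)
plan([(world(POSE,np.array([-.062,.01,.335])),POSE[2]),(world(POSE,np.array([-.06,.01,.235])),POSE[2])],0)
E
```

```text
2.9 [0.50523079 0.17362131 0.33877893] 0.0003443027633383885
stand_base [358. 161.] [(array([358., 162.]), 0.63), (array([465.,   4.]), 0.16)]
frame [361. 166.] [(array([337., 176.]), 0.42)]
top_bar [246. 219.] [(array([240., 220.]), 0.95)]
leg_pivot [336. 178.] [(array([333., 174.]), 0.69)]
leg_foot [384. 206.] [(array([381., 206.]), 0.83), (array([244., 219.]), 0.21)]
[[0.0014, -0.0028, 0.0035, 0.0004, 0.0006, -0.0081, 0.0], [-0.0, 0.0007, 0.0333, 0.0, -0.0, -0.0, 0.0], [-0.0, 0.0007, 0.0333, 0.0, -0.0, -0.0, 0.0], [-0.0, 0.0007, 0.0333, 0.0, -0.0, -0.0, 0.0]]
```

View pics/w1.png

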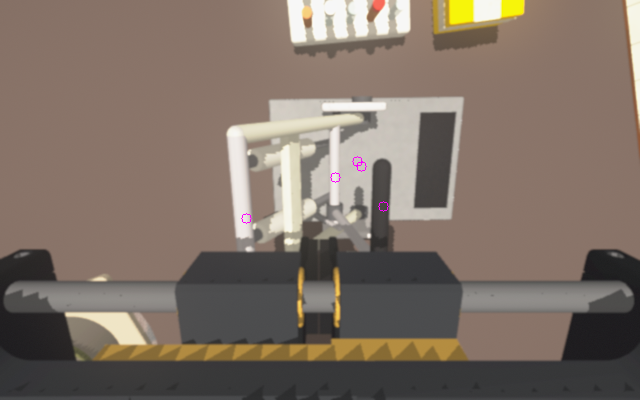

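The wrist view confirms the pose: top bar at column 240, foot bar at column 382, and the gap between them directly under the shut fingers. I'll go down and push along the arc.

drive_tool(
  moves=[
    [[0.0015,-0.003,0.0035,0,0,-0.008,0],[0,0.0005,0.034,0,0,0,0],[0,0.0005,0.034,0,0,0,0],[0,0.0005,0.033,0,0,0,0],[0,0.03,0,0,0,0,0],[0,0.015,0.003,0,0,0,0],[0,0.015,0.004,0,0,0,0],[0,0.013,0.007,0,0,0,0],[0,0.013,0.008,0,0,0,0]],
  ],
)

```text
time: 4.1
ee_pos: [0.5859, 0.1432, 0.2116]
eef_rot: [0.821, 0.571, 0.0, 0.0]
ft_force: [-0.6, -0.4, 0.7]
width: 0.0006
grip_force: 0.3
```

drive_tool(
  moves=[
    [[0,0.012,0.01,0,0,0,0],[0,0.011,0.011,0,0,0,0],[0,0.01,0.012,0,0,0,0],[0,0.009,0.012,0,0,0,0],[0,0,0,0,0,0,0],[0,0,0,0,0,0,0]],
  ],
)

```text
time: 4.7
ee_pos: [0.6243, 0.1298, 0.1668]
eef_rot: [0.82, 0.572, -0.0, -0.0]
ft_force: [-0.2, -0.5, 0.5]
width: 0.0004
grip_force: 0.0
```

```bash
python3 - <<'E'
from h import *
s=r.read_state(); print(s["time"],s["ee_pos"],s["ft_force"])
im=r.camera("scene")[:,:,::-1][110:260,230:430]; cv2.imwrite("pics/s2.png",cv2.resize(im,None,fx=4,fy=4,interpolation=cv2.INTER_CUBIC))
print(r.place_of("scene","top_bar")[:1],r.place_of("scene","leg_foot")[:2])
for l in(0,1.65): print(l,{q:proj("scene",world(POSE,P))[0].round() for q,P in local(.5,l).items()})
E
```

```text
4.7 [0.62434354 0.12980456 0.16675155] [-0.20479989 -0.45904713  0.52045739]
[{'at': [313.3, 151.8], 'conf': 0.64}] [{'at': [353.5, 219.6], 'conf': 0.76}]
0 {'stand_base': array([331., 222.]), 'frame': array([332., 213.]), 'top_bar': array([312., 150.]), 'leg_pivot': array([325., 193.]), 'leg_foot': array([334., 160.])}
1.65 {'stand_base': array([331., 222.]), 'frame': array([332., 213.]), 'top_bar': array([312., 150.]), 'leg_pivot': array([325., 193.]), 'leg_foot': array([354., 218.])}
```

View pics/s2.png

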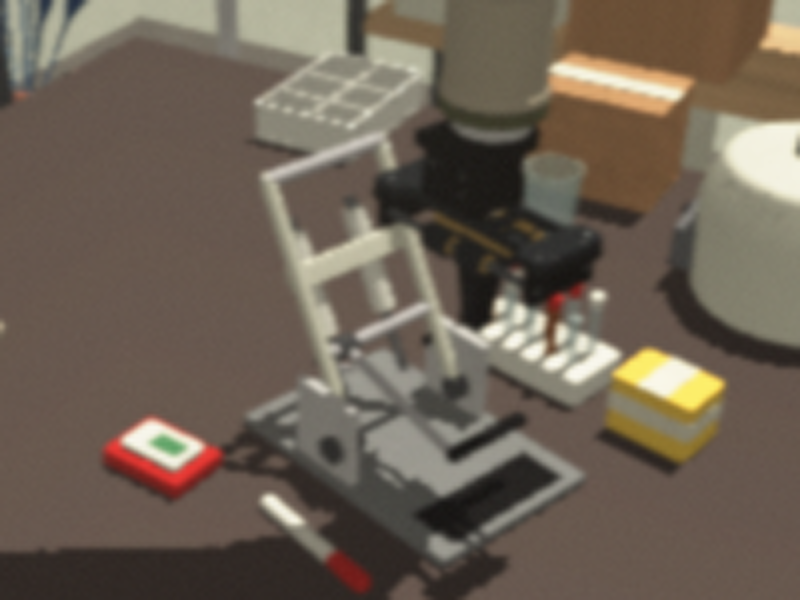

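The leg is down: the foot is at about (485,437) in the crop, matching the 1.65 rad prediction. The frame still leans. Next I'll rise, open and move over the top bar.

```bash
python3 - <<'E'
from h import *
s=r.read_state(); p=s["ee_pos"]; a=POSE[2]
plan([([p[0],p[1],.33],a),(world(POSE,np.array([-.117,0,.325])),a)],1,step=.045)
E
```

```text
[[0.0, 0.0, -0.0405, 0.0002, -0.0001, 0.0006, 1.0], [0.0, 0.0, -0.0405, 0.0002, -0.0001, 0.0006, 1.0], [0.0, 0.0, -0.0405, 0.0002, -0.0001, 0.0006, 1.0], [0.0, 0.0, -0.0405, 0.0002, -0.0001, 0.0006, 1.0], [-0.0024, -0.0367, 0.001, -0.0, 0.0, 0.0, 1.0], [-0.0024, -0.0367, 0.001, -0.0, 0.0, 0.0, 1.0], [-0.0024, -0.0367, 0.001, -0.0, 0.0, 0.0, 1.0], [-0.0024, -0.0367, 0.001, -0.0, 0.0, 0.0, 1.0], [-0.0024, -0.0367, 0.001, -0.0, 0.0, 0.0, 1.0]]
```

drive_tool(
  moves=[
    [[0,0,-0.0405,0,0,0,0],[0,0,-0.0405,0,0,0,0],[0,0,-0.0405,0,0,0,1],[0,0,-0.0405,0,0,0,1],[-0.0025,-0.0365,0.001,0,0,0,1],[-0.0025,-0.0365,0.001,0,0,0,1],[-0.0025,-0.037,0.001,0,0,0,1],[-0.0025,-0.037,0.001,0,0,0,1],[-0.002,-0.0365,0.001,0,0,0,1],[0,0,0,0,0,0,1]],
  ],
)

```text
time: 5.85
ee_pos: [0.4445, 0.1847, 0.3254]
eef_rot: [0.819, 0.574, 0.001, 0.002]
ft_force: [-0.0, 0.1, 0.7]
width: 0.0563
grip_force: 0.0
```

```bash
python3 - <<'E'
from h import *
s=r.read_state(); print(s["time"],s["ee_pos"],s["width"])
im=r.camera("wrist")[:,:,::-1].copy()
i=r.camera_info("wrist"); TT=np.eye(4); TT[:3,:3]=R.from_quat(s["eef_rot"]).as_matrix(); TT[:3,3]=s["ee_pos"]
C=np.linalg.inv(TT@i["T_tool_cam"])
for q,P in local(.5,1.65).items():
    X=C@np.r_[world(POSE,P),1]; u=i["mtx"]@X[:3]; u=u[:2]/u[2]; d=r.place_of("wrist",q) ; print(q,u.round(),[(np.round(k["at"]),round(k["conf"],2)) for k in d[:2]])
    if X[2]>0.02: cv2.circle(im,tuple(u.astype(int).tolist()),5,(255,0,255),1)
cv2.imwrite("pics/w2.png",im)
plan([(world(POSE,np.array([-.117,0,.2326])),POSE[2])],1)
E
```

```text
5.85 [0.44451829 0.18474858 0.32537859] 0.056250372141828965
stand_base [401. 156.] [(array([400., 158.]), 0.71), (array([389., 167.]), 0.32)]
frame [408. 161.] []
top_bar [325. 211.] [(array([321., 211.]), 0.9)]
leg_pivot [390. 172.] [(array([388., 168.]), 0.74)]
leg_foot [497. 158.] [(array([498., 154.]), 0.79)]
[[0.0006, -0.0004, 0.0457, -0.0002, -0.0001, 0.0004, 1.0], [0.0006, -0.0004, 0.0457, -0.0002, -0.0001, 0.0004, 1.0]]
```

View pics/w2.png

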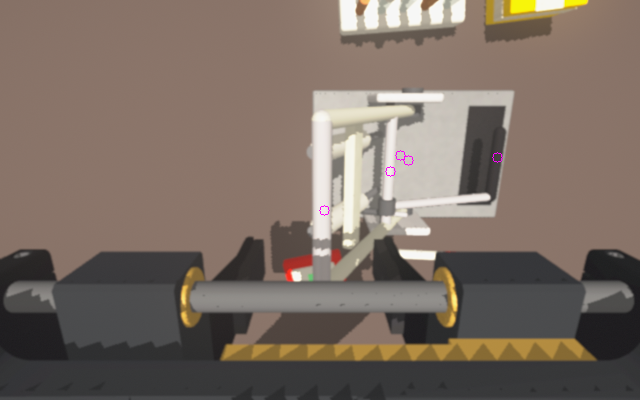

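The top bar is at column 321, centred between the fingers, and the detection matches the prediction at (321,211). The leg is lying down at about (497,157). I'll descend and grip.

drive_tool(
  moves=[
    [[0.001,-0.001,0,0,0,0,1],[0,0,0.031,0,0,0,1],[0,0,0.031,0,0,0,1],[0,0,0.03,0,0,0,1],[0,0,0,0,0,0,0],[0,0,0,0,0,0,0],[0,0,0,0,0,0,0],[0,0,0,0,0,0,0],[0,0,0,0,0,0,0],[0,0,0,0,0,0,0]],
  ],
  squeeze=25,
)

```text
time: 7.15
ee_pos: [0.4479, 0.1832, 0.2325]
eef_rot: [0.821, 0.572, 0.0, 0.0]
ft_force: [-0.3, 0.0, -0.2]
width: 0.047
grip_force: 0.0
```

```bash
python3 - <<'E'
from h import *
s=r.read_state(); print(s["time"],s["ee_pos"],s["width"],s["grip_force"],s["ft_force"])
l=R.from_euler('z',-POSE[2]).apply(s["ee_pos"]-np.array([*POSE[:2],0])); print(l, R.from_quat(s["eef_rot"]).as_matrix().round(3))
for th in np.linspace(.5,-.0,11): print(round(th,2),(local(th,0)["top_bar"]-[0,0,.019]).round(4))
E
```

```text
7.15 [0.4479332  0.183232   0.23254288] 0.047022669841885495 0.0 [-0.31856234  0.0363737  -0.15766202]
[-1.17688483e-01  1.68987050e-04  2.32542882e-01] [[ 0.347  0.938  0.001]
 [ 0.938 -0.347  0.   ]
 [ 0.     0.001 -1.   ]]
0.5 [-0.1151  0.      0.2326]
0.45 [-0.1044  0.      0.2381]
0.4 [-0.0935  0.      0.2431]
0.35 [-0.0823  0.      0.2474]
0.3 [-0.0709  0.      0.2513]
0.25 [-0.0594  0.      0.2545]
0.2 [-0.0477  0.      0.2572]
0.15 [-0.0359  0.      0.2593]
0.1 [-0.024   0.      0.2608]
0.05 [-0.012   0.      0.2617]
-0.0 [0.    0.    0.262]
```

Still closing (47 mm), so I'll wait.

drive_tool(
  moves=[
    [[0,0,0,0,0,0,0],[0,0,0,0,0,0,0],[0,0,0,0,0,0,0],[0,0,0,0,0,0,0],[0,0,0,0,0,0,0],[0,0,0,0,0,0,0],[0,0,0,0,0,0,0],[0,0,0,0,0,0,0]],
  ],
)

```text
time: 7.95
ee_pos: [0.4472, 0.1834, 0.2319]
eef_rot: [0.82, 0.572, -0.0, -0.0]
ft_force: [-5.0, 1.2, 1.7]
width: 0.0134
grip_force: 25.0
```

drive_tool(
  moves=[
    [[0,0.0107,-0.0055,0,0,0,0],[0,0.0109,-0.005,0,0,0,0],[0,0.0112,-0.0043,0,0,0,0],[0,0.0114,-0.0039,0,0,0,0],[0,0.0115,-0.0032,0,0,0,0],[0,0.0117,-0.0027,0,0,0,0],[0,0.0118,-0.0021,0,0,0,0],[0,0.0119,-0.0015,0,0,0,0]],
  ],
)

```text
time: 8.75
ee_pos: [0.5336, 0.1517, 0.2605]
eef_rot: [0.82, 0.572, 0.0, -0.0]
ft_force: [-2.8, 2.8, 0.8]
width: 0.0131
grip_force: 25.0
```

drive_tool(
  moves=[
    [[0,0.009,-0.0007,0,0,0,0],[0,0.009,-0.0004,0,0,0,0],[0,0.004,-0.0002,0,0,0,0],[0,0.002,0,0,0,0,0],[0,0,0,0,0,0,0],[0,0,0,0,0,0,0]],
  ],
)

```text
time: 9.35
ee_pos: [0.5554, 0.1436, 0.2614]
eef_rot: [0.82, 0.572, -0.0, -0.0]
ft_force: [-3.4, 3.2, 0.6]
width: 0.0128
grip_force: 25.0
```

```bash
python3 - <<'E'
from h import *
s=r.read_state(); print(s["time"],s["ee_pos"],s["width"],s["grip_force"])
Q=R.from_euler('z',-POSE[2]); print(Q.apply(s["ee_pos"]-np.array([*POSE[:2],0])),"F",Q.apply(s["ft_force"]))
im=r.camera("scene")[:,:,::-1][110:260,230:430].copy(); im=cv2.resize(im,None,fx=4,fy=4,interpolation=cv2.INTER_CUBIC)
for q,P in local(0,1.65).items():
    u=proj("scene",world(POSE,P))[0]; print(q,u.round(1),[(k["at"],round(k["conf"],2)) for k in r.place_of("scene",q)[:2]])
    cv2.circle(im,tuple(((u-[230,110])*4).astype(int).tolist()),5,(255,0,255),1)
cv2.imwrite("pics/s3.png",im)
E
```

```text
9.35 [0.55536638 0.14361173 0.26144122] 0.012802499726833276 25.03116438165307
[-0.00318265  0.00043062  0.26144122] F [-4.33186971  1.85449403  0.605032  ]
stand_base [331.2 222.2] [([330.4, 220.5], 0.86)]
frame [331.6 213.2] [([327.2, 213.7], 0.92)]
top_bar [334.4 154.1] [([334.4, 154.9], 0.8)]
leg_pivot [332.5 194.8] [([330.6, 192.7], 0.61)]
leg_foot [353.4 230.5] [([353.5, 227.3], 0.61)]
```

View pics/s3.png

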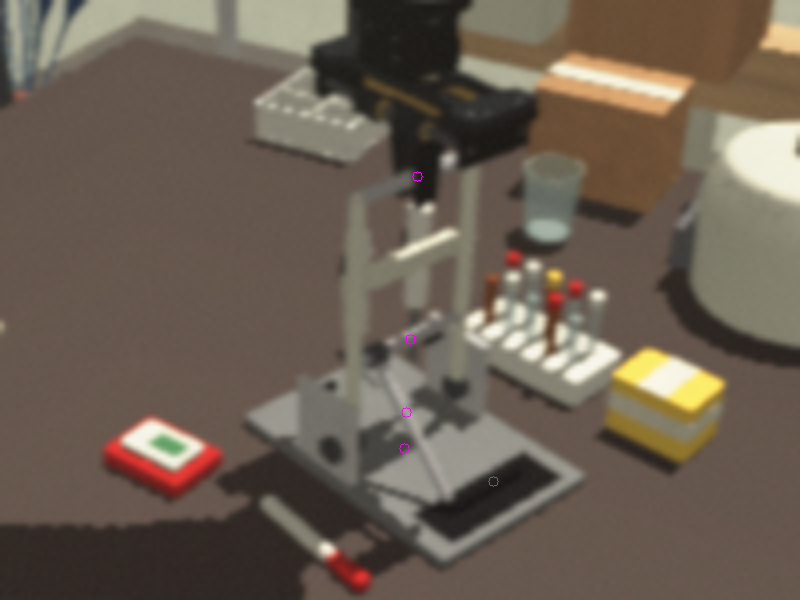

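The frame is upright: the top bar was detected at (334.4,154.9) against a predicted (334.4,154.1). The foot is on the plate and the grip is 25 N. I'll settle, then hand in.

drive_tool(
  moves=[
    [[0,0,0,0,0,0,0],[0,0,0,0,0,0,0],[0,0,0,0,0,0,0],[0,0,0,0,0,0,0]],
  ],
)

```text
time: 10.05
ee_pos: [0.5554, 0.1435, 0.2615]
eef_rot: [0.82, 0.572, -0.0, -0.0]
ft_force: [-3.4, 4.0, 0.7]
width: 0.0133
grip_force: 25.0
```

```bash
python3 -c "
from bench import r
s=r.read_state();print(s['ee_pos'],s['ft_force'],s['grip_force']);print(r.close_job())"
```

```text
[0.55543773 0.14354984 0.2614508 ] [-3.38995819  3.97799861  0.69147149] 25.037534069269896
the job is handed in; nothing more can be done
None
```

I flipped the leg down while the frame still leaned, raised the frame upright, and handed the job in at about 10 s with the gripper holding the top bar at 25 N; the hand-in returned no verdict.

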